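Fit the slicing disc on the vegetable cutter

TASK

Fit the slicing disc on the vegetable cutter: take it by its black hub, slide the hub over the upright drive shaft, turn it until its slots drop over the shaft's cross-pin, then press it down against the spring and twist it clockwise until it locks, so that it sits level and stays down by itself when you let go. Do not ram it, and leave the ramekin, salt shaker, timer and probe thermometer where they are.

Things in the scene. Friction and masses are not known exactly. Their poses are not given: they have to be found in the camera images.
- slicing_disc: Slicing disc lying flat: steel, 160 mm diameter, 3 mm thick, two raised knives (to 8 mm high, 30 to 76 mm from the middle), and a black upright tube, the hub, in its middle: 58 mm outside, 50 mm high over the underside, round through bore 32 mm. About 0.3 kg. Origin: centre of the underside, z up the hub; a white dab on the hub's top rim at +x, +y, -x and -y.
- hub_top (a point): Centre of the hub's top rim, 50 mm over the disc's origin. The hub's lower end has four equal bayonet slots hidden from above, mouths under the white dabs. A slot takes the cross-pin straight in for 17 mm if turned right within 0.1 rad, then leads sideways over a ledge into a pocket 3.5 mm deep, 0.6 to 0.85 rad round, where a wall stops it.
- veg_cutter: Vegetable cutter, fixed: white housing 240 x 204 mm, on it an open round aluminium chamber (200 mm outside, 188 inside, floor 80 and rim 120 mm above the worktop); chute at its -x side to 145 mm from the middle, lugs at +x up to 127 mm high, a steel post 110 mm high beside the chamber. Origin: on the worktop under the shaft's axis, z up.
- shaft_top (a point): Centre of the top of the upright steel drive shaft: 30 mm diameter, top 154 mm above the worktop, the last 9 mm tapered to 17 mm. Greased. Its turn about its axis is unknown (these orientations do not show it); gearing holds it against about 0.7 N m.
- cross_pin (a point): Centre of the brass cross-pin through the shaft, 112 mm above the worktop: a level rod 4 mm thick, 48 mm long, in an unknown direction (not this frame's). The disc's underside is 2 mm above this point when the hub stands on the pin, 3.5 mm below it once the slots have dropped over the pin and the hub rides on the sprung collar, 15 mm below it pressed fully down.
- locked_seat (a point): Where the disc's origin is when locked and let go: on the shaft's axis, 104 mm above the worktop (shaft end flush with the hub's top). The sprung grey collar under the pin pushes up with 5 N at first touch, 10 N fully down. To lock: within 3 mm of fully down turn the hub clockwise (seen from above) to the stop, 0.45 to 1 rad, let go; the spring lifts it 7 mm, pin in pockets.
- ramekin: White ramekin, 69 mm diameter, 38 mm high, a bystander. Origin: centre of its underside.
- salt_shaker: Glass salt shaker, 44 mm diameter, 90 mm high, a bystander. Origin: centre of its underside.
- timer: White wind-up timer with a red knob, 62 mm diameter, 46 mm high, a bystander. Origin: centre of its underside.
- probe: White probe thermometer lying flat, 202 x 30 x 17 mm, a bystander. Origin: centre of its underside, x along it.

How it is judged:
On the way, in this order (a step that is already met when the one before it is completed fails the run):
1. the hub is threaded over the drive shaft (horizontal distance between slicing_disc and shaft_top below 0.004 m and z of slicing_disc in the frame of veg_cutter between 0.09 and 0.146 m), for 0.05 s.
2. the slots have dropped over the cross-pin (horizontal distance between slicing_disc and shaft_top below 0.004 m and z of slicing_disc in the frame of veg_cutter between 0.09 and 0.1105 m), for 0.05 s.
At the end, for the whole second after the job is handed in: The disc is on the shaft (axes within 4 mm), level within 0.06 rad, at rest and let go, and held down by the bayonet at its locked height: underside 102.2 to 106.3 mm above the cutter's origin (unlocked it would ride at 108.5 mm or higher) (horizontal distance between slicing_disc and shaft_top below 0.004 m and z of slicing_disc in the frame of veg_cutter between 0.1022 and 0.1063 m and angle between slicing_disc's own z axis and vertical below 0.06 rad and linear speed of slicing_disc below 0.02 m/s); the robot touches nothing.
It fails at once if the disc is rammed against the cutter (over 80 N) (contact force between slicing_disc and veg_cutter above 80 N).
It fails at once if a bystander is moved more than 15 mm (distance of any of ramekin, salt_shaker, timer, probe from where it was at the start of the episode above 0.015 m).
It also fails if it takes over 67 s, if anything falls off the work surface, if the arm or the gripper's body presses on something with over 40 N, if the wrist force passes 120 N, or if a joint passes its speed limit or range.

ROBOT

A 6-joint arm with a two-finger parallel gripper is mounted at the origin on a cart in front of the work surface, level with it; the furniture and walls round the work are solid. World frame = base frame: x ahead of the robot, y to its left, z up, the work surface at z = 0. Lengths are in m, angles in rad, forces in N, time in s.
With the tool pointing down it reaches from about 0.3 to 0.875 m from the base axis. Payload 6.4 kg.
Tool frame: the origin (TCP) lies at the very end of the fingers, on their centre line; the grasp point (between the pads) lies 19 mm behind it; z points along the fingers, y is the line along which they close (so a half turn about z gives the same grasp; the last joint's range is limited). The gripper opens to 85 mm and grips with 20 to 120 N. Pads are 22 mm wide; open, the fingers measure 114 mm over their backs; the gripper's body (76 mm by 85 mm) begins 54 mm behind the grasp point. The pads swing forward as they close: fully open they stand 13 mm farther back than shut.
Start: joints at [-1.324, 0.181, 1.607, -0, 1.354, -0.206], TCP at [0.252, -0.517, 0.231] pointing down, gripper open.
Joint ranges: [-2.99, 2.99], [-0.89, 2.07], [0.3, 2.58], [-1.14, 4.28], [0, 2.63], [-3.12, 3.12]. Speed limits (rad/s): [2.57, 2.57, 3.01, 3.14, 3.14, 3.14].

INTERFACE

Orientations are given as a unit quaternion [w, x, y, z].
In Python, from bench import ctrl, optics, sensors gives the robot as it stands (ctrl), with the cameras (optics) and the readings (sensors).
- The arm moves only by the tool send_path, called after "Request:" as name(argument=value, ...) on one line, values as JSON. Schema: {"type":"object","properties":{"segments":{"type":"array","items":{"type":"array","items":{"type":"array","items":{"type":"number"},"minItems":7,"maxItems":7},"minItems":1,"maxItems":10},"minItems":1,"maxItems":1},"only":{"type":"string"},"quiet":{"type":"boolean"},"lines":{"type":"string"}},"required":["segments"],"additionalProperties":false}. segments is a list that holds a single list of rows (three levels of brackets), with 1 to 10 rows, each of 7 numbers: dx, dy, dz in a scale on which 1.0 is 0.5 m, then a rotation vector rx, ry, rz in parts of the range, where 1.0 means 2 pi rad, then the opening from 0.0 (shut) to 1.0 (fully open); each row is the pose to reach, as a shift and turn from the pose commanded when the call began, along the tool's axes at that moment; what a row does not reach only later rows make up. A row lasts 1/8 s, in which the tool goes at most 0.0625 m and 0.188 rad, less where a joint would pass 70% of its speed; a pose out of reach is approached as far as the arm can. The fingers move at their own pace and stop on an object; the grip force is fixed at half the most. Time passes only in rows, so rows that do not move let the fingers close. The tool returns the time, the measured TCP pose, the force, the opening and the grip force at its end. only (a regular expression) keeps the lines of the reply that match it, lines (a string "A,B") keeps lines A to B, and quiet returns only ok. Input that does not fit is refused with a message, and nothing moves.
- sensors.get_obs(): the state, without advancing time (a new reading comes with each control period).
- optics.camera(name): name is "scene" or "side" or "wrist"; returns the picture (400x640x3 uint8, blue, green, red); there is no depth.
- optics.camera_params(name): a dict with "fovy" (degrees; the focal length in pixels is half the picture's height over the tangent of half this angle, whatever the lens; pixels are square), "cx", "cy" (the principal point, pixels), "view" (4x4, takes a point from world to camera coordinates). Camera axes: x right, y up, looking along -z (the intrinsics and any distortion apply to the point x, -y, -z); pixel columns grow to the right and rows downward; lengths in m; the calibration is good to about 2 mm. A picture is of the moment at which its call begins: read the wrist's pose just before it. camera_params takes no time and is no camera call; for the wrist camera it gives the pose at the moment of the call.
- ctrl.hand_in(): hands the job in; it is judged then, once.
The state is a dict: "time_s": time; "q": joint angles; "dq": joint speeds; "joint_efforts": joint torques, N m; "eef_pos": TCP position; "eef_rot": TCP orientation; "wrist_force": force on the tool from outside, world axes, zero at the start; "torque": the same for the moment, N m; "opening": opening from 0.0 (shut) to 1.0 (fully open); "grasp_force": force on a finger pad.
Only numpy, scipy, OpenCV 4.12 (cv2) and the standard library are available. Lean on these libraries where they do the work, as an engineer would, in place of code of your own. Each camera call takes 0.05 s, during which the arm holds its last target. There are 200 camera calls.

## Working session

There is one attempt and no reset: what is moved stays moved. The work goes in short steps, Python scripts to look and compute and a tool call to move; the robot and the scene stay as the last step left them, time stands still between calls to the robot, and variables do not carry over. Pictures are saved under pics/ and viewed, at most 10 in all, crops included, and the job is handed in when it is done.

```bash
ls; mkdir -p pics
```

Run:
```python
from bench import ctrl, optics, sensors
import cv2,numpy as np
o=sensors.get_obs();print(o)
for n in("scene","side","wrist"):
    im=optics.camera(n);cv2.imwrite(f"pics/{n}0.png",im);p=optics.camera_params(n);print(n,p)
```

```text
bench.py
pics
{'time_s': 0.0, 'q': array([-1.32427848e+00,  1.81533363e-01,  1.60803971e+00, -2.09474766e-06,
        1.35380148e+00, -2.06279869e-01]), 'dq': array([ 0.00022829, -0.00072885, -0.00035851, -0.00012058, -0.00033556,
        0.00030571]), 'joint_efforts': array([ 1.77520622e-03, -4.44872332e+01, -3.51333547e+01, -1.89019693e-04,
        9.14165808e-03, -2.47851915e-05]), 'eef_pos': array([ 0.25143655, -0.51647963,  0.23037316]), 'eef_rot': array([-8.90746666e-04,  9.74480622e-01,  2.24469873e-01, -1.89461577e-05]), 'wrist_force': array([ 0.01661381, -0.22817146,  0.89589953]), 'torque': array([-0.04111093,  0.02201037, -0.02551339]), 'grasp_force': 0.0, 'opening': 0.9959999034088636}
scene {'fovy': 42.27147485955684, 'cx': 335.67769995473157, 'cy': 196.95092866255507, 'view': array([[ 0.76720884, -0.64131626, -0.01020081, -0.54025754],
       [ 0.48963268,  0.57532796,  0.65517752, -0.29306904],
       [-0.41430719, -0.50765263,  0.75540609, -1.46621357],
       [ 0.        ,  0.        ,  0.        ,  1.        ]])}
side {'fovy': 54.735752836941145, 'cx': 317.6541798297428, 'cy': 197.3517032112807, 'view': array([[ 0.99968409,  0.02261408, -0.01096951, -0.58926316],
       [-0.00162266,  0.49359586,  0.86968989, -0.02591899],
       [ 0.02508174, -0.86939734,  0.49347662, -1.38008899],
       [ 0.        ,  0.        ,  0.        ,  1.        ]])}
wrist {'fovy': 71.44503000428959, 'cx': 325.6433730929082, 'cy': 197.54368550986652, 'view': array([[ 4.37222266e-01, -8.99353484e-01,  1.72491407e-05,
        -5.74249930e-01],
       [ 8.55516372e-01,  4.15904862e-01, -3.08407010e-01,
         3.99161410e-02],
       [ 2.77359745e-01,  1.34857169e-01,  9.51254496e-01,
        -3.78706744e-01],
       [ 0.00000000e+00,  0.00000000e+00,  0.00000000e+00,
         1.00000000e+00]])}
```

View pics/scene0.png

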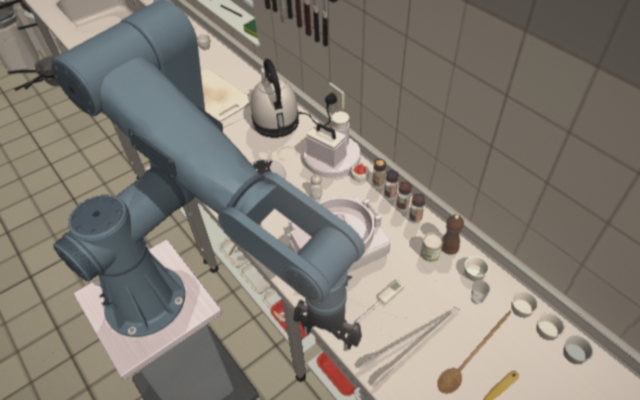

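View pics/side0.png

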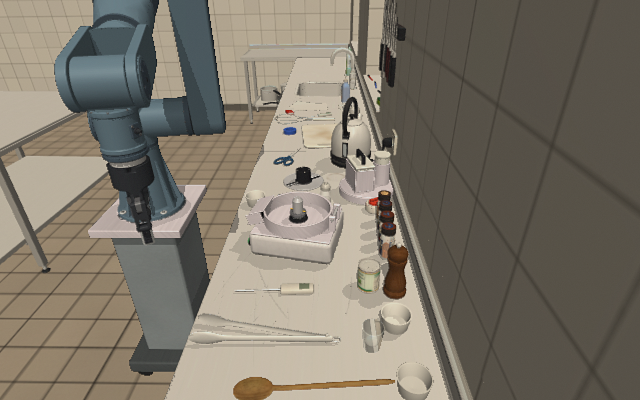

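The side view shows the cutter (shaft tip about (298,201)), and the disc behind it with its black hub at (303,174). The ramekin is at (255,199), the salt shaker at (326,190), the red timer at (374,203) and the probe at (285,290). In the scene view the arm hides most of these.

Create h.py:
```python
from bench import ctrl, optics, sensors
import cv2,numpy as np
from scipy.spatial.transform import Rotation as R
def ray(P,u,v):
    V=P["view"];f=200/np.tan(np.radians(P["fovy"])/2)
    d=V[:3,:3].T@np.array([(u-P["cx"])/f,-(v-P["cy"])/f,-1]);return -V[:3,:3].T@V[:3,3],d
def onz(P,u,v,z):
    c,d=ray(P,u,v);return c+d*(z-c[2])/d[2]
def proj(P,X):
    V=P["view"];f=200/np.tan(np.radians(P["fovy"])/2);c=V[:3,:3]@X+V[:3,3]
    return np.array([P["cx"]-f*c[0]/c[2],P["cy"]+f*c[1]/c[2]])
def tool():
    o=sensors.get_obs();q=o["eef_rot"];return o["eef_pos"],R.from_quat(np.r_[q[1:],q[0]]).as_matrix()
def delta(target):
    p,M=tool();return M.T@(np.array(target)-p)
```

Run:
```python
from h import *
P=optics.camera_params("side")
for n,u,v,z in[("shaft",298,201,.154),("hub",303,171,.05),("ramekin",255,194,.038),("salt",326,183,.09),("timer",374,201,.046),("probe",285,290,.01)]: print(n,onz(P,u,v,z).round(3))
p,M=tool();print(p,M.round(3))
W=optics.camera_params("wrist");C=-W["view"][:3,:3].T@W["view"][:3,3];print(M.T@(C-p), M.T@(-W["view"][2,:3]))
```

```text
shaft [ 0.541 -0.238  0.154]
hub [0.529 0.172 0.05 ]
ramekin [0.369 0.011 0.038]
salt [ 0.619 -0.005  0.09 ]
timer [ 0.78  -0.051  0.046]
probe [ 0.517 -0.44   0.01 ]
[ 0.25147717 -0.51662657  0.23057781] [[ 0.899  0.437 -0.   ]
 [ 0.437 -0.899  0.001]
 [ 0.    -0.001 -1.   ]]
[ 0.07858231 -0.00050765 -0.14196463] [-0.30869543  0.0012133   0.95116017]
```

Run:
```python
from h import *
print(delta([.54,-.24,.32]))
```

```text
[ 0.38049162 -0.12265349 -0.08914178]
```

The manual's scale: shifts go in shares of 0.5 m and turns go in shares of 2 pi rad. Converting my numbers, 0.38 m / 0.5 = 0.76, -0.123 m / 0.5 = -0.246.

Request:
send_path(segments=[[[0.76, -0.246, -0.18, 0, 0, 0, 1], [0.76, -0.246, -0.18, 0, 0, 0, 1], [0.76, -0.246, -0.18, 0, 0, 0, 1], [0.76, -0.246, -0.18, 0, 0, 0, 1], [0.76, -0.246, -0.18, 0, 0, 0, 1], [0.76, -0.246, -0.18, 0, 0, 0, 1], [0.76, -0.246, -0.18, 0, 0, 0, 1], [0.76, -0.246, -0.18, 0, 0, 0, 1], [0.76, -0.246, -0.18, 0, 0, 0, 1]]])

```text
time_s: 1.27
eef_pos: [0.5389, -0.2405, 0.3206]
eef_rot: [-0.0, 0.974, 0.224, -0.001]
wrist_force: [0.8, 0.4, 0.1]
opening: 0.996
grasp_force: 0.0
```

Run:
```python
from h import *
import pickle
P=optics.camera_params("wrist");p,M=tool();im=optics.camera("wrist");cv2.imwrite("pics/w1.png",im);pickle.dump((P,p,M),open("w1.pkl","wb"))
print(delta([.53,.17,.32]))
```

```text
[ 0.17169133 -0.37335815  0.0007222 ]
```

View pics/w1.png

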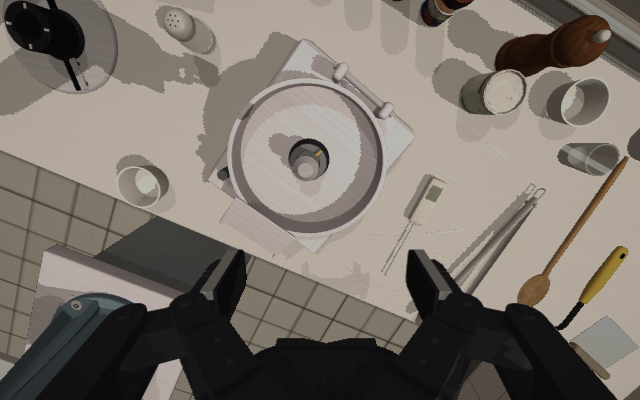

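The wrist view has the shaft tip near (306,170), a brass pin end at about (318,154), and the disc hub at top left near (40,28). I'll move towards the disc next and measure both with crops.

To row units: -0.373 m / 0.5 = -0.746, 0.172 m / 0.5 = 0.344.

Request:
send_path(segments=[[[0.344, -0.746, 0, 0, 0, 0, 1], [0.344, -0.746, 0, 0, 0, 0, 1], [0.344, -0.746, 0, 0, 0, 0, 1], [0.344, -0.746, 0, 0, 0, 0, 1], [0.344, -0.746, 0, 0, 0, 0, 1], [0.344, -0.746, 0, 0, 0, 0, 1], [0.344, -0.746, 0, 0, 0, 0, 1], [0.344, -0.746, 0, 0, 0, 0, 1], [0.344, -0.746, 0, 0, 0, 0, 1]]])

```text
time_s: 2.45
eef_pos: [0.531, 0.169, 0.3209]
eef_rot: [0.0, 0.975, 0.224, -0.0]
wrist_force: [0.2, -0.4, -0.4]
opening: 0.997
grasp_force: 0.0
```

Run:
```python
from h import *
import pickle
P=optics.camera_params("wrist");p,M=tool();im=optics.camera("wrist");cv2.imwrite("pics/w2.png",im);pickle.dump((P,p,M),open("w2.pkl","wb"))
u,v=proj(P,np.array([.529,.172,.05])).astype(int);print(u,v)
a=cv2.imread("pics/w1.png")[132:207,256:356];b=im[max(0,v-75):v+75,max(0,u-100):u+100]
print(max(0,v-75),max(0,u-100),b.shape)
a=cv2.resize(a,None,fx=6,fy=6,interpolation=cv2.INTER_CUBIC);cv2.imwrite("pics/ca.png",a)
b=cv2.resize(b,None,fx=4,fy=4,interpolation=cv2.INTER_CUBIC);cv2.imwrite("pics/cb.png",b)
```

```text
323 162
87 223 (150, 200, 3)
```

View pics/ca.png

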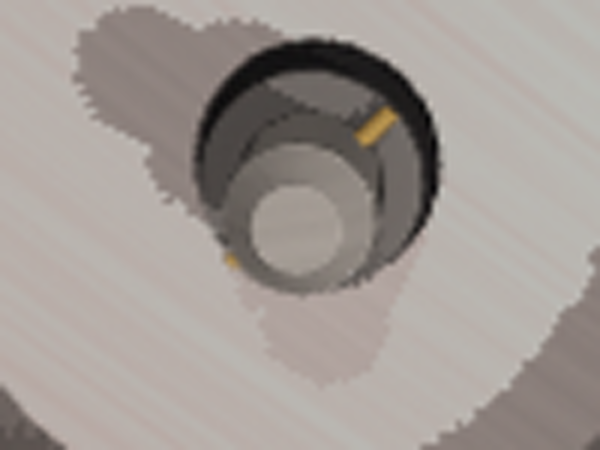

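View pics/cb.png

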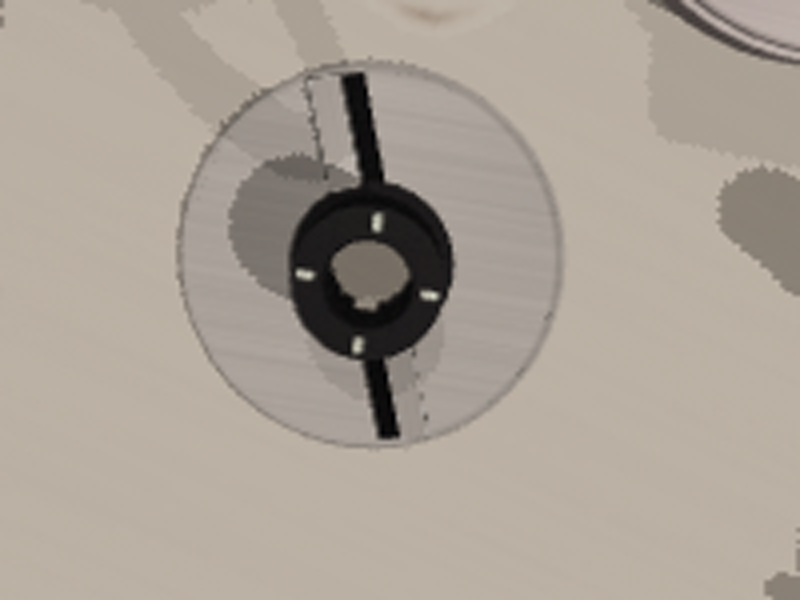

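Crop A has the shaft's flat tip at crop (296,230), with the pin ends at about (390,114) and (232,262). Crop B has four clear dabs at crop (377,222), (305,274), (429,296) and (358,345), and the hub is upright. I'll refine these with masks and cast rays.

Run:
```python
from h import *
import pickle
P1,p1,M1=pickle.load(open("w1.pkl","rb"));P2,p2,M2=pickle.load(open("w2.pkl","rb"))
im=cv2.imread("pics/w1.png")
f=lambda x,y,s,ox,oy:(ox+(x+.5)/s-.5,oy+(y+.5)/s-.5)
tip=onz(P1,*f(297,230,6,256,132),.154);print("shaft",tip)
hsv=cv2.cvtColor(im,cv2.COLOR_BGR2HSV);m=cv2.inRange(hsv,(12,90,80),(32,255,255))
ys,xs=np.nonzero(m[132:207,256:356]);pts=np.array([onz(P1,x+256,y+132,.114)[:2] for x,y in zip(xs,ys)])
rel=pts-tip[:2];print(rel.round(4).tolist())
print("ends ",onz(P1,*f(392,113,6,256,132),.112)-tip,onz(P1,*f(230,262,6,256,132),.112)-tip)
far=rel[np.linalg.norm(rel,axis=1)>.012];s=far*np.where(far[:,:1]>0,1,-1)
print("pin angle",np.arctan2(*s.mean(0)[::-1]), "fit", cv2.fitLine(rel.astype(np.float32),cv2.DIST_L2,0,.01,.01).ravel())
b=cv2.imread("pics/w2.png");g=cv2.cvtColor(b,cv2.COLOR_BGR2GRAY)
D=[]
for x,y in[(377,222),(305,274),(429,296),(358,345)]:
    u,v=np.round(f(x,y,4,223,87)).astype(int);w=g[v-4:v+5,u-4:u+5].astype(float);w=np.clip(w-110,0,None);yy,xx=np.mgrid[-4:5,-4:5]
    D.append(onz(P2,u+(w*xx).sum()/w.sum(),v+(w*yy).sum()/w.sum(),.05)[:2])
D=np.array(D);c=D.mean(0);print("hub",c,np.linalg.norm(D-c,axis=1),np.arctan2(*(D-c).T[::-1]))
# disc rim check
print("rim",[onz(P2,*f(x,y,4,223,87),.003)[:2].round(4) for x,y in[(179,250),(563,250),(370,60),(370,448)]])
P=optics.camera_params("side");print("side hub",onz(P,303,171,.05),"side proj tip",proj(P,tip),"hub",proj(P,np.r_[c,.05]))
```

```text
shaft [ 0.53858786 -0.21449272  0.154     ]
[[0.0214, -0.0062], [0.022, -0.0073], [0.0225, -0.0085], [0.0198, -0.0056], [0.0203, -0.0068], [0.0209, -0.0079], [0.0214, -0.009], [0.0181, -0.005], [0.0186, -0.0062], [0.0192, -0.0073], [0.0197, -0.0084], [0.0203, -0.0095], [0.0164, -0.0044], [0.017, -0.0056], [0.0175, -0.0067], [0.0181, -0.0078], [0.0186, -0.009], [0.0147, -0.0039], [0.0153, -0.005], [0.0158, -0.0061], [0.0164, -0.0072], [0.0169, -0.0084], [0.0141, -0.0055], [0.0147, -0.0066], [0.0152, -0.0078], [-0.0203, 0.0094], [-0.0215, 0.0089], [-0.0209, 0.0077]]
ends  [ 0.02172723 -0.00869043 -0.042     ] [-0.02234024  0.00884486 -0.042     ]
pin angle -0.364991194724448 fit [ 0.9290062  -0.37006417  0.01400789 -0.0052028 ]
hub [0.52870453 0.1864248 ] [0.02434462 0.02372494 0.02556118 0.02509379] [ 0.30098595  1.80971087 -1.30081075 -2.91518217]
rim [array([0.5009, 0.2607]), array([0.5697, 0.1185]), array([0.602 , 0.2214]), array([0.4575, 0.1535])]
side hub [0.52949638 0.17230456 0.05      ] side proj tip [297.57284628 196.90847254] hub [302.99847997 169.42487584]
```

Run:
```python
from h import *
print(delta([.5287,.1864,.08]),delta([.5287,.1864,.013]))
```

```text
[ 0.0056944  -0.01704323  0.24101255] [ 0.00573635 -0.01706211  0.30801253]
```

To row units: 0.22 m / 0.5 = 0.44, 0.18 m / 0.5 = 0.36.

Request:
send_path(segments=[[[0.012, -0.034, 0.12, 0, 0, 0, 1], [0.012, -0.034, 0.24, 0, 0, 0, 1], [0.012, -0.034, 0.36, 0, 0, 0, 1], [0.012, -0.034, 0.44, 0, 0, 0, 1], [0.012, -0.034, 0.44, 0, 0, 0, 1], [0.012, -0.034, 0.44, 0, 0, 0, 1]]])

```text
time_s: 3.25
eef_pos: [0.5305, 0.1875, 0.1031]
eef_rot: [0.0, 0.975, 0.224, 0.001]
wrist_force: [1.5, 0.1, 0.3]
opening: 1.004
grasp_force: 0.0
```

Add to h.py:
```python
def dabs(im,P,z,thr=130,c0=None):
    # white dabs = bright small blobs surrounded by the black hub
    g=cv2.cvtColor(im,cv2.COLOR_BGR2GRAY);_,b=cv2.threshold(g,thr,255,0)
    n,l,s,c=cv2.connectedComponentsWithStats(b);out=[]
    for i in range(1,n):
        if 4<s[i,4]<250 and max(s[i,2],s[i,3])<30:
            X=onz(P,*c[i],z);out.append((X[:2],s[i,4],c[i]))
    return [o for o in out if c0 is None or .018<np.linalg.norm(o[0]-c0)<.031]
```

Run:
```python
from h import *
P=optics.camera_params("wrist");im=optics.camera("wrist");cv2.imwrite("pics/w3.png",im)
d=dabs(im,P,.05,130,np.array([.5287,.1864]))
for o in d:print(o)
D=np.array([o[0] for o in d]);c=D.mean(0);print(c,np.linalg.norm(D-c,axis=1),np.arctan2(*(D-c).T[::-1])%(np.pi/2))
print(delta([*c,.013]))
```

```text
(array([0.55231082, 0.19367772]), np.int32(21), array([331.42857143, 188.52380952]))
(array([0.52309524, 0.21000244]), np.int32(28), array([294.75      , 213.10714286]))
(array([0.53638834, 0.16484066]), np.int32(27), array([356.22222222, 222.55555556]))
(array([0.50739823, 0.18081502]), np.int32(26), array([320.80769231, 245.23076923]))
[0.52979816 0.18733396] [0.02338938 0.02363872 0.02343884 0.02332924] [0.27466453 0.2875011  0.28500801 0.28320285]
[-0.00164568 -0.00015838  0.09081426]
```

Request:
send_path(segments=[[[-0.0032, 0, 0.09, 0, 0, 0, 1], [-0.0032, 0, 0.15, 0, 0, 0, 1], [-0.0032, 0, 0.18, 0, 0, 0, 1], [-0.0032, 0, 0.18, 0, 0, 0, 1], [-0.0032, 0, 0.18, 0, 0, 0, 0], [-0.0032, 0, 0.18, 0, 0, 0, 0], [-0.0032, 0, 0.18, 0, 0, 0, 0], [-0.0032, 0, 0.18, 0, 0, 0, 0], [-0.0032, 0, 0.18, 0, 0, 0, 0]]])

```text
time_s: 4.42
eef_pos: [0.5293, 0.1878, 0.0136]
eef_rot: [0.0, 0.974, 0.225, 0.002]
wrist_force: [-0.3, -0.7, 6.6]
opening: 0.674
grasp_force: 64.1
```

To row units: -0.2 m / 0.5 = -0.4, -0.19 m / 0.5 = -0.38.

Request:
send_path(segments=[[[0, 0, -0.06, 0, 0, 0, 0], [0, 0, -0.16, 0, 0, 0, 0], [0, 0, -0.28, 0, 0, 0, 0], [0, 0, -0.38, 0, 0, 0, 0], [0, 0, -0.4, 0, 0, 0, 0], [0, 0, -0.4, 0, 0, 0, 0]]])

```text
time_s: 5.18
eef_pos: [0.5272, 0.1876, 0.2111]
eef_rot: [-0.0, 0.974, 0.224, 0.0]
wrist_force: [-0.4, -0.0, -4.4]
opening: 0.675
grasp_force: 65.9
```

Run:
```python
from h import *
p,M=tool();P=optics.camera_params("wrist");im=optics.camera("wrist");cv2.imwrite("pics/w4.png",im)
z=p[2]-.0136+.05
d=dabs(im,P,z,130,p[:2])
for o in d:print(o)
D=np.array([o[0] for o in d]);c=D.mean(0);print(c,p,np.linalg.norm(D-c,axis=1),np.arctan2(*(D-c).T[::-1])%(np.pi/2), M[:,0],M.T@np.r_[c-p[:2],0])
```

```text
(array([0.55021408, 0.1947996 ]), np.int32(86), array([335.18604651, 243.77906977]))
(array([0.52112122, 0.2107792 ]), np.int32(77), array([273.57142857, 282.77922078]))
(array([0.53418986, 0.16584745]), np.int32(67), array([376.65671642, 297.65671642]))
(array([0.50516931, 0.18178689]), np.int32(67), array([317.25373134, 331.68656716]))
[0.52767362 0.18830329] [0.52718869 0.18764984 0.21111089] [0.02345793 0.02341155 0.02338218 0.02342877] [0.28060272 0.28366783 0.28242369 0.28185334] [8.99207738e-01 4.37521868e-01 2.43896554e-04] [ 7.21950196e-04 -3.75412695e-04  1.58720073e-07]
```

View pics/w4.png

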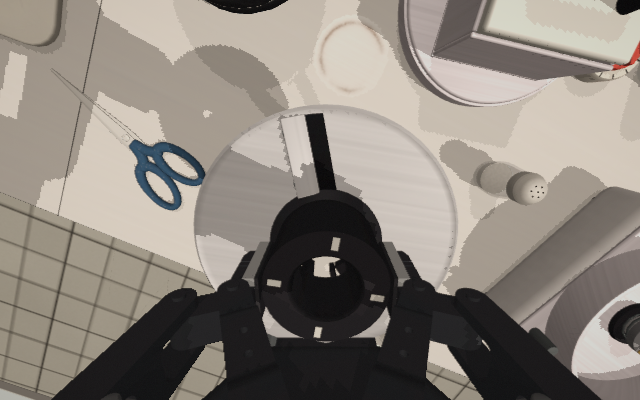

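The disc is gripped level. The hub's offset in the tool frame is (0.7, -0.4) mm and its yaw relative to the tool is -0.171 rad. Before placing it I'll stop short of the shaft to measure it again at close range.

Run:
```python
from h import *
print(delta([.431,-.192,.215]))
```

```text
[-0.25177168  0.29955241 -0.00507226]
```

To row units: 0.3 m / 0.5 = 0.6, 0.285 m / 0.5 = 0.57, 0.66 rad / 6.2832 = 0.105.

Request:
send_path(segments=[[[-0.08, 0.096, -0.01, 0, 0, 0.0159, 0], [-0.16, 0.19, -0.01, 0, 0, 0.0398, 0], [-0.24, 0.284, -0.01, 0, 0, 0.0637, 0], [-0.32, 0.38, -0.01, 0, 0, 0.0875, 0], [-0.4, 0.476, -0.01, 0, 0, 0.105, 0], [-0.48, 0.57, -0.01, 0, 0, 0.105, 0], [-0.504, 0.6, -0.01, 0, 0, 0.105, 0], [-0.504, 0.6, -0.01, 0, 0, 0.105, 0], [-0.504, 0.6, -0.01, 0, 0, 0.105, 0]]])

```text
time_s: 6.35
eef_pos: [0.4314, -0.1911, 0.2146]
eef_rot: [-0.001, 0.995, -0.103, -0.001]
wrist_force: [0.5, -0.4, -4.2]
opening: 0.67
grasp_force: 66.5
```

Run:
```python
from h import *
import pickle
P=optics.camera_params("wrist");p,M=tool();im=optics.camera("wrist");cv2.imwrite("pics/w5.png",im);pickle.dump((P,p,M),open("w5.pkl","wb"))
D=dabs(im,P,p[2]-.0136+.05,130,p[:2]);D=np.array([o[0] for o in D]);c=D.mean(0);print(len(D),c,p,M[:,0],np.arctan2(*(D-c).T[::-1])%(np.pi/2),M.T@np.r_[c-p[:2],0])
u,v=proj(P,np.array([.539,-.2142,.154])).astype(int);print(u,v)
v0=max(0,v-50);u0=u-75;print(u0,v0)
cv2.imwrite("pics/cc.png",cv2.resize(im[v0:v0+110,u0:u0+150],None,fx=5,fy=5,interpolation=cv2.INTER_CUBIC))
```

```text
4 [ 0.43204155 -0.19133728] [ 0.4314401  -0.19108753  0.21457397] [ 0.97865496 -0.20548864 -0.00298176] [1.19666178 1.18963226 1.19682196 1.19353814] [ 6.39932403e-04  1.20823600e-04 -2.14716648e-06]
326 56
251 6
```

View pics/cc.png

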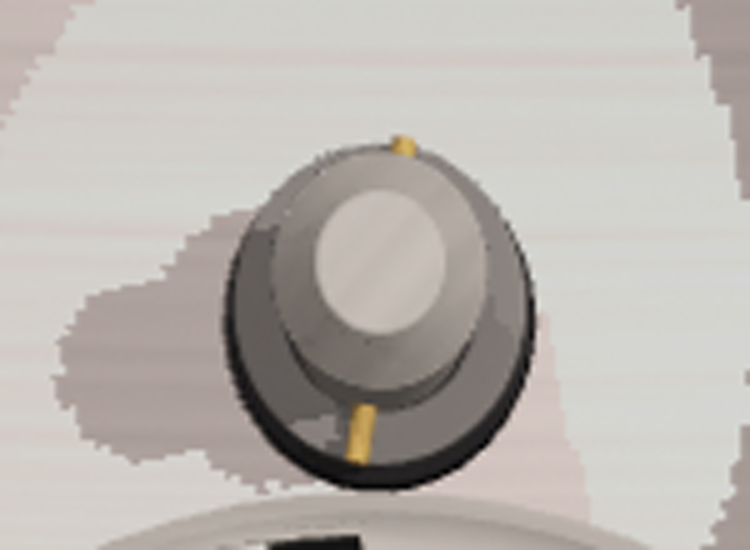

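The tip's flat circle is centred at crop (380.5,262). The pin's far end is at about (404,138) and its near end at about (358,463).

Run:
```python
from h import *
import pickle
P,p,M=pickle.load(open("w5.pkl","rb"))
f=lambda x,y:(251+(x+.5)/5-.5,6+(y+.5)/5-.5)
t=onz(P,*f(380.5,262),.154);a=onz(P,*f(404,138),.113);b=onz(P,*f(358,463),.113)
print(t,[np.linalg.norm((onz(P,*f(*q),.154)-t)) for q in[(315,262),(446,262),(380,190),(380,334)]])
print(a-t,b-t,(a+b)/2,np.linalg.norm(a-b),np.arctan2(*(a-b)[1::-1]))
th=np.arctan2(*(a-b)[1::-1])
hub=p[:2]+(M@[.00065,.0001,0])[:2]
print("shift tool",M.T@np.r_[t[:2]-hub,0],"rot",th-(1.194-np.pi/2))
print(sensors.get_obs()["q"])
```

```text
[ 0.5381688  -0.21426084  0.154     ] [np.float64(0.00861317703808841), np.float64(0.008612626808925732), np.float64(0.008434853512718743), np.float64(0.008683564121309427)]
[ 0.02218602 -0.0084632  -0.041     ] [-0.02254035  0.00838265 -0.041     ] [ 0.53799164 -0.21430111  0.113     ] 0.04779362530670552 -0.36020990920666535
shift tool [ 0.10856243  0.0006465  -0.00032499] rot 0.01658641758823126
[-6.68872213e-01 -3.67526559e-02  1.87283407e+00  3.95934156e-04
  1.30813852e+00  1.10803174e+00]
```

To row units: 0.1086 m / 0.5 = 0.2172, 0.05 m / 0.5 = 0.1, -0.016 rad / 6.2832 = -0.0025.

Request:
send_path(segments=[[[0.08, 0.0012, 0, 0, 0, -0.0025, 0], [0.16, 0.0012, 0, 0, 0, -0.0025, 0], [0.2172, 0.0012, 0, 0, 0, -0.0025, 0], [0.2172, 0.0012, 0, 0, 0, -0.0025, 0], [0.2172, 0.0012, 0.05, 0, 0, -0.0025, 0], [0.2172, 0.0012, 0.08, 0, 0, -0.0025, 0], [0.2172, 0.0012, 0.09, 0, 0, -0.0025, 0], [0.2172, 0.0012, 0.1, 0, 0, -0.0025, 0], [0.2172, 0.0012, 0.1, 0, 0, -0.0025, 0]]])

```text
time_s: 7.52
eef_pos: [0.5383, -0.2153, 0.1665]
eef_rot: [0.0, 0.995, -0.095, 0.0]
wrist_force: [-1.4, -0.4, -3.9]
opening: 0.674
grasp_force: 66.5
```

To row units: 0.012 m / 0.5 = 0.024, 0.009 m / 0.5 = 0.018.

Request:
send_path(segments=[[[0, 0, 0.006, 0, 0, 0, 0], [0, 0, 0.012, 0, 0, 0, 0], [0, 0, 0.018, 0, 0, 0, 0], [0, 0, 0.024, 0, 0, 0, 0], [0, 0, 0.024, 0, 0, 0, 0]]])

```text
time_s: 8.15
eef_pos: [0.538, -0.2151, 0.1538]
eef_rot: [-0.0, 0.995, -0.095, -0.0]
wrist_force: [0.2, 2.2, -3.7]
opening: 0.675
grasp_force: 66.6
```

To row units: 0.019 m / 0.5 = 0.038, 0.016 m / 0.5 = 0.032.

Request:
send_path(segments=[[[0, -0.0014, 0.008, 0, 0, 0, 0], [0, -0.0014, 0.016, 0, 0, 0, 0], [0, -0.0014, 0.024, 0, 0, 0, 0], [0, -0.0014, 0.032, 0, 0, 0, 0], [0, -0.0014, 0.038, 0, 0, 0, 0], [0, -0.0014, 0.038, 0, 0, 0, 0]]])

```text
time_s: 8.9
eef_pos: [0.5382, -0.2145, 0.135]
eef_rot: [-0.0, 0.995, -0.095, -0.0]
wrist_force: [-0.7, -0.2, -2.3]
opening: 0.669
grasp_force: 66.6
```

To row units: 0.012 m / 0.5 = 0.024, 0.009 m / 0.5 = 0.018.

Request:
send_path(segments=[[[0, 0, 0.006, 0, 0, 0, 0], [0, 0, 0.012, 0, 0, 0, 0], [0, 0, 0.018, 0, 0, 0, 0], [0, 0, 0.024, 0, 0, 0, 0], [0, 0, 0.024, 0, 0, 0, 0]]])

```text
time_s: 9.52
eef_pos: [0.5382, -0.2145, 0.1229]
eef_rot: [-0.0, 0.995, -0.095, -0.0]
wrist_force: [-1.0, -0.2, -3.7]
opening: 0.673
grasp_force: 66.6
```

To row units: 0.011 m / 0.5 = 0.022, 0.01 m / 0.5 = 0.02.

Request:
send_path(segments=[[[0, 0, 0.006, 0, 0, 0, 0], [0, 0, 0.012, 0, 0, 0, 0], [0, 0, 0.016, 0, 0, 0, 0], [0, 0, 0.02, 0, 0, 0, 0], [0, 0, 0.022, 0, 0, 0, 0], [0, 0, 0.022, 0, 0, 0, 0]]])

```text
time_s: 10.28
eef_pos: [0.5386, -0.2147, 0.1128]
eef_rot: [0.0, 0.995, -0.095, 0.0]
wrist_force: [-3.1, 2.1, 5.5]
opening: 0.671
grasp_force: 67.3
```

To row units: 0.001 m / 0.5 = 0.002, -0.0002 m / 0.5 = -0.0004, 0.5 rad / 6.2832 = 0.0796.

Request:
send_path(segments=[[[0, 0, 0.002, 0, 0, 0, 0], [0, -0.0002, 0.002, 0, 0, 0.0159, 0], [0, -0.0002, 0.002, 0, 0, 0.0318, 0], [0, -0.0004, 0.002, 0, 0, 0.0477, 0], [0, -0.0004, 0.002, 0, 0, 0.0637, 0], [0.0002, -0.0006, 0.002, 0, 0, 0.0796, 0], [0.0002, -0.0006, 0.002, 0, 0, 0.0796, 0]]])

```text
time_s: 11.15
eef_pos: [0.5389, -0.2144, 0.1119]
eef_rot: [0.0, 0.941, -0.339, 0.0]
wrist_force: [-3.6, 2.8, 6.4]
opening: 0.675
grasp_force: 67.3
```

```bash
python3 -c "
from h import *
o=sensors.get_obs();print(o['torque'],o['wrist_force'])"
```

```text
[ 0.28054158  0.43461118 -0.08412727] [-3.56143062  2.79676095  6.41897074]
```

To row units: -0.0001 m / 0.5 = -0.0002, 0.24 rad / 6.2832 = 0.0382.

Request:
send_path(segments=[[[0, -0.0002, 0, 0, 0, 0.0095, 0], [0, -0.0002, 0, 0, 0, 0.0191, 0], [0, -0.0002, 0, 0, 0, 0.0286, 0], [0, -0.0002, 0, 0, 0, 0.0382, 0], [0, -0.0002, 0, 0, 0, 0.0382, 0]]])

```text
time_s: 11.78
eef_pos: [0.5388, -0.2144, 0.1119]
eef_rot: [0.0, 0.893, -0.449, 0.0]
wrist_force: [-2.6, 2.3, 5.6]
opening: 0.67
grasp_force: 67.4
```

```bash
python3 -c "
from h import *
o=sensors.get_obs();print(o['torque'],o['wrist_force'])"
```

```text
[ 0.17474764  0.51077342 -0.10493649] [-2.58019928  2.25077724  5.63649613]
```

To row units: 0.12 rad / 6.2832 = 0.0191.

Request:
send_path(segments=[[[0, 0, 0, 0, 0, 0.0064, 0], [0, 0, 0, 0, 0, 0.0127, 0], [0, 0, 0, 0, 0, 0.0191, 0], [0, 0, 0, 0, 0, 0.0191, 0]]])

```text
time_s: 12.28
eef_pos: [0.5391, -0.2143, 0.112]
eef_rot: [-0.0, 0.865, -0.502, 0.001]
wrist_force: [-1.7, 2.5, 6.0]
opening: 0.671
grasp_force: 67.4
```

```bash
python3 -c "
from h import *
o=sensors.get_obs();print(o['torque'],o['wrist_force'])
p,M=tool();P=optics.camera_params('wrist');im=optics.camera('wrist');cv2.imwrite('pics/w6.png',im)
D=dabs(im,P,p[2]+.0364,130,p[:2]);D=np.array([o[0] for o in D]);c=D.mean(0);print(len(D),c,p,np.arctan2(*M[1::-1,0]),np.linalg.norm(D-c,axis=1),np.arctan2(*(D-c).T[::-1])%(np.pi/2))
"
```

```text
[ 0.28470495  0.40707072 -0.04524294] [-1.71641076  2.53189796  5.97724399]
4 [ 0.53905914 -0.21520221] [ 0.53908136 -0.21425947  0.11195587] -1.0514949007040069 [0.02346179 0.02344985 0.02344436 0.02343842] [0.349627   0.34782905 0.34683183 0.34986378]
```

To row units: 0.03 rad / 6.2832 = 0.0048.

Request:
send_path(segments=[[[0, 0, 0, 0, 0, 0.0048, 0], [0, 0, 0, 0, 0, 0.0095, 0], [0, 0, 0, 0, 0, 0.0095, 0]]])

```text
time_s: 12.7
eef_pos: [0.5393, -0.2139, 0.112]
eef_rot: [-0.0, 0.85, -0.527, 0.001]
wrist_force: [-1.0, 3.0, 5.5]
opening: 0.674
grasp_force: 67.8
```

```bash
python3 -c "
from h import *
o=sensors.get_obs();print(o['torque'],o['wrist_force'],np.arctan2(*tool()[1][1::-1,0]))
"
```

```text
[0.49131891 0.21928675 0.20075522] [-1.02683347  2.98564691  5.54088459] -1.1106616364843966
```

The vertical torque has risen by about 0.25 N m, so the hub is against the wall. I'll back off slightly and let the spring lift it into the pockets.

To row units: -0.0055 m / 0.5 = -0.011, -0.004 m / 0.5 = -0.008, -0.04 rad / 6.2832 = -0.0064.

Request:
send_path(segments=[[[0, 0, 0, 0, 0, -0.0064, 0], [0, 0, -0.004, 0, 0, -0.0064, 0], [0, 0, -0.008, 0, 0, -0.0064, 0], [0, 0, -0.011, 0, 0, -0.0064, 0], [0, 0, -0.011, 0, 0, -0.0064, 0]]])

```text
time_s: 13.32
eef_pos: [0.5392, -0.2141, 0.1172]
eef_rot: [-0.0, 0.86, -0.51, 0.001]
wrist_force: [2.7, 4.6, 4.8]
opening: 0.676
grasp_force: 67.3
```

```bash
python3 -c "
from h import *
o=sensors.get_obs();print(o['torque'],o['wrist_force'],np.arctan2(*tool()[1][1::-1,0]))
"
```

```text
[ 7.29935449e-01 -4.39126021e-01  5.05485931e-04] [2.70109227 4.59880772 4.79276405] -1.0713879854346604
```

To row units: -0.0015 m / 0.5 = -0.003, -0.001 m / 0.5 = -0.002.

Request:
send_path(segments=[[[0, 0, -0.002, 0, 0, 0, 0], [0, 0, -0.003, 0, 0, 0, 0], [0, 0, -0.003, 0, 0, 0, 0]]])

```text
time_s: 13.7
eef_pos: [0.539, -0.2141, 0.1178]
eef_rot: [-0.0, 0.86, -0.51, 0.0]
wrist_force: [4.7, 3.0, -0.7]
opening: 0.671
grasp_force: 66.8
```

```bash
python3 -c "
from h import *
o=sensors.get_obs();print(o['torque'],o['wrist_force'],np.arctan2(*tool()[1][1::-1,0]))
"
```

```text
[ 0.49643961 -0.80280919  0.06455208] [ 4.67920825  2.97979495 -0.68748377] -1.0714754517215224
```

The hub has caught on the pin with its underside at about 0.104 m. I'll release it now.

To row units: -0.14 m / 0.5 = -0.28, -0.09 m / 0.5 = -0.18.

Request:
send_path(segments=[[[0, 0, 0, 0, 0, 0, 1], [0, 0, 0, 0, 0, 0, 1], [0, 0, 0, 0, 0, 0, 1], [0, 0, 0, 0, 0, 0, 1], [0, 0, -0.08, 0, 0, 0, 1], [0, 0, -0.18, 0, 0, 0, 1], [0, 0, -0.28, 0, 0, 0, 1], [0, 0, -0.28, 0, 0, 0, 1]]])

```text
time_s: 14.7
eef_pos: [0.5409, -0.2158, 0.2638]
eef_rot: [0.0, 0.86, -0.51, 0.005]
wrist_force: [0.0, -0.3, 0.3]
opening: 1.0
grasp_force: 0.0
```

Run:
```python
from h import *
P=optics.camera_params("wrist");im=optics.camera("wrist");s=optics.camera("side")
for z in(.1525,.154,.159):
    D=dabs(im,P,z,120,np.array([.5385,-.2145]));D=np.array([o[0] for o in D])
    if len(D):c=D.mean(0);print(z,len(D),c,np.linalg.norm(D-c,axis=1),np.arctan2(*(D-c).T[::-1])%(np.pi/2))
cv2.imwrite("pics/end.png",cv2.resize(np.hstack([im[100:350,170:470],cv2.resize(s[170:270,230:350],(300,250))]),None,fx=1.3,fy=1.3))
```

```text
0.1525 4 [ 0.53887952 -0.21446897] [0.02369925 0.02352462 0.02359201 0.02372829] [0.33622754 0.33226038 0.33349846 0.33338318]
0.154 4 [ 0.5391046  -0.21488056] [0.02355928 0.02338568 0.02345268 0.02358815] [0.33622754 0.33226038 0.33349846 0.33338318]
0.159 4 [ 0.53985489 -0.21625252] [0.02309272 0.02292256 0.02298823 0.02312101] [0.33622754 0.33226038 0.33349846 0.33338318]
```

View pics/end.png

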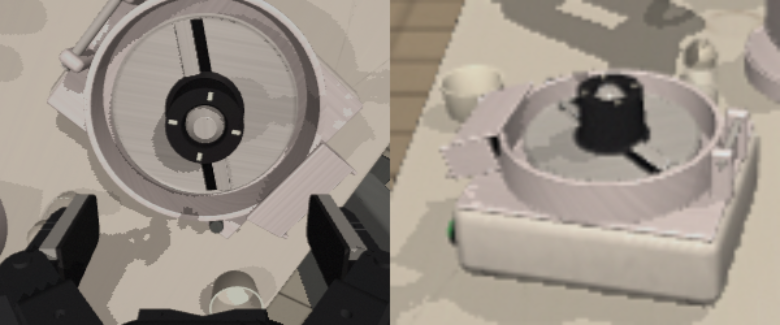

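The disc sits level in the chamber. The dab radius (23.45 mm) fits a rim height of about 154 mm, which is the locked height, and the shaft end is flush in the bore. I'm handing it in.

```bash
python3 -c "
from bench import ctrl, optics, sensors
print(ctrl.hand_in())"
```

```text
the job is handed in; nothing more can be done
None
```

The slicing disc is locked on the drive shaft and let go, and the job was handed in at about 15 s; the last pictures show it level with the hub rim at about 154 mm (locked height), but the hand-in returned no verdict.

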